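# Check the brake lever on a barrow handle

### The arm

A 7-joint arm with a two-finger parallel gripper is mounted at the origin on the work surface. World frame = base frame: x ahead of the robot, y to its left, z up, the work surface at z = 0. Lengths are in m, angles in rad, forces in N, time in s.
With the tool pointing down it reaches from about 0.4 to 0.9 m from the base axis. Payload 5.5 kg.
Tool frame: the origin (TCP) lies on the front face of the gripper's body, between the roots of the fingers; the fingertips stand 66 mm ahead of it and the grasp point (between the pads) lies 47 mm ahead of it; z points along the fingers, x is the direction in which the jaws open and shut, and the axes are right-handed (so a half turn about z gives the same grasp; the last joint's range is limited). The gripper opens to 92 mm and grips with 3 to 60 N. Pads are 19 mm wide; open, the fingers measure 130 mm over their backs; the gripper's body (75 mm by 190 mm) begins 47 mm behind the grasp point.
Start: joints at [1.466, 0.501, -0.427, 1.55, 0.221, 1.138, -0.21], TCP at [0.234, -0.607, 0.292] pointing down, gripper open.
Joint ranges: [-2.88, 2.88], [-0.31, 2.03], [-1.54, 1.56], [0.2, 2.42], [-1.41, 4.55], [0.19, 2.02], [-2.57, 2.57]. Speed limits (rad/s): [2.57, 2.57, 3.14, 3.14, 3.14, 3.14, 3.14].

### API

Orientations are given as a unit quaternion [x, y, z, w].
In Python, from plant import r gives the robot as it stands.
- The arm moves only by the tool send_rows, never from a script. Its argument "series" is a list of rows, each an object with "dr": the turn, a rotation vector about the tool's x, y, z in rad, a list of three; "travel": the shift along the tool's x, y, z in mm, a list of three; "fingers": the finger opening in mm, from 0 to 91.8. In form: [{"dr": [rx, ry, rz], "travel": [tx, ty, tz], "fingers": fingers}, ...]. A call has exactly 8 rows; each row is the pose to reach, as a shift and turn from the pose commanded when the call began, along the tool's axes at that moment; what a row does not reach only later rows make up. A row lasts 1/8 s, in which the tool goes at most 62.5 mm and 10.7 degrees, less where a joint would pass 70% of its speed; a pose out of reach is approached as far as the arm can. A call with a gripper value outside its range is refused whole. The fingers move at their own pace and stop on an object; "squeeze" is the grip in N (left out, the last holds). Time passes only in rows, so rows that repeat a pose let the fingers close, or fill a call up. It gives the time, the measured TCP pose, the force and the opening at its end, in the units of the state.
- r.get_state(): the state, without advancing time (a new reading comes with each control period).
- r.snapshot(name): name is "side" or "top" or "wrist"; returns the picture (400x640x3 uint8, red, green, blue); there is no depth.
- r.camera_info(name): a dict with "fx", "fy", "cx", "cy" (pixels), "R" (3x3) and "t" (3): a world point X has camera coordinates R X + t. Camera axes: x right, y down, z forward; pixel columns grow to the right and rows downward; lengths in m; the calibration is good to about 2 mm. The wrist camera is an equidistant fisheye: a pixel r from the principal point sees the ray r / f radians off the axis. A picture is of the moment at which its call begins: read the wrist's pose just before it. camera_info takes no time and is no camera call; for the wrist camera it gives the pose at the moment of the call.
- r.sign_off(): hands the job in, once; it reports no verdict.
The state is a dict: "clock": time; "joints": joint angles; "qd": joint speeds; "joint_torque": joint torques, N m; "ee_pos": TCP position; "tcp_rot": TCP orientation; "wrist_force": force on the tool from outside, world axes, zero at the start; "torque": the same for the moment, N m; "grip_width": finger opening in m.
Only numpy, scipy, OpenCV 4.12 (cv2) and the standard library are available. Lean on these libraries where they do the work, as an engineer would, in place of code of your own. Each camera call takes 0.05 s, during which the arm holds its last target.

### The job

The brake on this slab-barrow handle, held in the vice, has just been refitted and its lever needs checking. With the outside of your fingers press the long brake lever in towards the rubber grip until it comes up firm against its stop, let it spring right back out, then press it in to the stop once more and finish while still holding it in. Press firmly but do not force the lever or grip it, keep off the rubber grip, and leave the throttle paddle and the things on the bench as they are.

Things in the scene. Friction and masses are not known exactly. Their poses are not given: they have to be found in the camera images.
- handle: Steel bar (27 mm tube), clamped level in a grey bench vice; fixed. Origin: on the bench top straight under the middle of the rubber grip. x: across the bar, away from the brake lever (the lever is pressed in towards +x); y: along the bar to its free, gripped end; z up. Bar axis 140 mm above the bench, from y = +75 to -407 mm. The vice stands at y -320 to -220, x -100 to +185 mm, 170 mm high.
- grip: Black ribbed rubber grip on the bar's end, 34 mm diameter (flange at its inner end 46 mm), from y = -58 to +75 mm in the handle's frame. The origin is on the bar's axis, 140 mm above the bench; axes as the handle's. Fixed; not to be touched.
- reservoir_top (a point): Middle of the flat lid (45 x 55 mm) of the brake's fluid reservoir, on the lever's side of the bar beside the hinge, 171 mm above the bench: the highest fixed thing near the lever. Axes as the handle's.
- brake_lever (a joint): Brake lever angle about its upright hinge pin (at x -40, y -95 mm in the handle's frame), rad: 0 sprung fully out, 0.24 at its stop, growing as it is pressed in. About 3 N at lever_press starts it, 7 to 9 N brings it to the stop; there it goes firm, its ball end about 20 mm short of the grip. 10 to 25 N is a firm press, over 40 N is forcing it. Springs back by itself when let go.
- lever_blade: Bare aluminium brake lever, the longest on the bar: blade 8 mm thick, 16 mm high, mid height 140 mm above the bench, ending in an 18 mm ball 174 mm from the hinge. Origin on the hinge pin; axes as the handle's when out, turning with the lever. In this frame its straight part lies at x -47 to -39, y 73 to 153 mm, the ball at x -48, y 167 mm. Free space above, below and outside it.
- lever_press (a point): Point on the outer face of the lever's blade (away from the bar) at mid height, 140 mm above the bench, x -47, y 125 mm in lever_blade's frame; moves about 30 mm inward from out to stop. Axes as lever_blade: +x is the direction to press, square to the blade. With the lever out it is 87 mm from the bar's axis.
- throttle (a joint): Angle of the hand throttle's thumb paddle round the bar, rad: 0 level, growing to 0.9 as it is pushed down. It stays by friction where it was left (a random place). Leave it.
- throttle_tip (a point): Tip of the short black throttle paddle, 52 mm from the bar's axis on the side away from the brake lever, at about y = -190 mm along the handle. Moves with the paddle.
- sample_a: Round grey stone sample, 94 mm diameter, 18 mm thick, lying loose on the bench; origin at the middle of its underside. Leave it.
- sample_b: Round pale stone sample of the same size lying on top of the grey one; origin at the middle of its underside, 18 mm above the bench. Leave it.
- spanner: Steel spanner, 180 mm long, lying loose on the bench; origin at its underside, x along it. Leave it.
- fluid: White bottle of 54 mm diameter, 125 mm tall, black cap, standing loose on the bench; origin at the middle of its underside. Leave it.
- mug: Steel mug, 76 mm diameter, 85 mm tall, standing loose on the bench; origin at the middle of its underside. Leave it.

How it is judged:
By the outcome, as a careful person would: the job done as asked, in the order asked, and still so for the second after the job is handed in, while the arm keeps its last pose, push and grip.
It also fails if it takes over 53 s, if anything falls off the work surface, if the arm or the gripper's body presses on something with over 40 N, if the wrist force passes 120 N, or if a joint passes its speed limit or range.

## Working session

There is one attempt and no reset: what is moved stays moved. The work goes in short steps, Python scripts to look and compute and a tool call to move; the robot and the scene stay as the last step left them, time stands still between calls to the robot, and variables do not carry over. Pictures are saved under pics/ and viewed, and the job is handed in when it is done.

Besides the shell and the picture viewer there is one more tool, called after "Call:" by a JSON object that holds its "api" and its "payload", one argument or row to a line. send_rows: Moves the arm, as the interface text tells. Its arguments: {"type":"object","properties":{"series":{"type":"array","items":{"type":"object","properties":{"dr":{"type":"array","items":{"type":"number"}},"travel":{"type":"array","items":{"type":"number"}},"fingers":{"type":"number"}}}},"squeeze":{"type":"number"}},"required":["series"]}

```bash
ls; mkdir -p pics; python3 - <<'E'
from plant import r
import cv2
print(r.get_state())
for n in ["side","top","wrist"]:
    i=r.camera_info(n); print(n,i)
    cv2.imwrite(f"pics/{n}0.png",r.snapshot(n)[:,:,::-1])
E
```

```text
pics
{'clock': 0.0, 'joints': array([ 1.46619863,  0.50184905, -0.42675851,  1.55141247,  0.22081694,
        1.1382911 , -0.21029127]), 'qd': array([-4.80816085e-04,  1.73329939e-03,  7.97650325e-04, -2.26887697e-03,
       -8.29377591e-04, -9.67720836e-06,  1.38449445e-03]), 'joint_torque': array([-9.11993152e-05, -5.66610396e+01, -5.81642702e+00, -2.79114604e+01,
       -6.85973000e-02,  3.07656673e-02,  2.03680615e-04]), 'ee_pos': array([ 0.23344807, -0.60603914,  0.2911902 ]), 'tcp_rot': array([ 8.24497516e-01, -5.65864771e-01, -7.72923237e-04, -5.56154525e-04]), 'wrist_force': array([-0.14694691,  0.51331885, -0.3055538 ]), 'torque': array([-0.01037696, -0.01457942, -0.00735219]), 'grip_width': 0.09148347820887835}
side {'fx': 370.836318129329, 'fy': 370.836318129329, 'cx': 320.3873308429862, 'cy': 191.76348597036596, 'R': array([[-0.69254317, -0.72134996, -0.00617912],
       [-0.39856912,  0.38976394, -0.8301968 ],
       [ 0.60127083, -0.57248432, -0.55743618]]), 't': array([0.43331763, 0.28855401, 0.49169547])}
top {'fx': 471.68018919467556, 'fy': 471.68018919467556, 'cx': 317.9846212920353, 'cy': 198.2554479858626, 'R': array([[-0.00481795, -0.99977795,  0.02051449],
       [-0.99768844,  0.00341529, -0.06786828],
       [ 0.06778315, -0.02079406, -0.99748336]]), 't': array([0.0413905 , 0.58025252, 0.97097881])}
wrist {'fx': 309.70691628693146, 'fy': 309.70691628693146, 'cx': 316.8832652906534, 'cy': 196.2674084366198, 'R': array([[ 0.35989387, -0.9329899 , -0.0024994 ],
       [-0.89657467, -0.34658565,  0.27573944],
       [-0.25812836, -0.09699603, -0.96122917]]), 't': array([-0.64831092, -0.03557565,  0.38915254])}
```

View pics/side0.png

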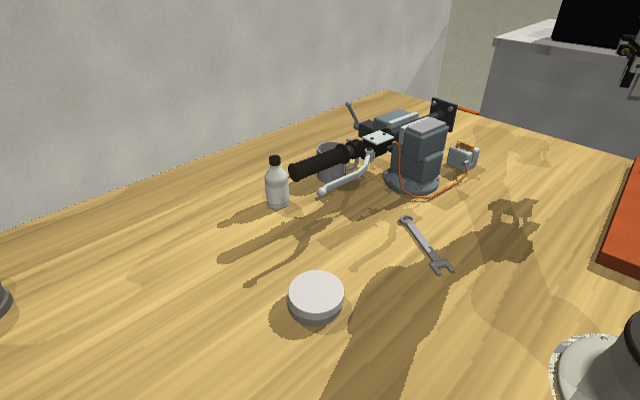

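View pics/top0.png

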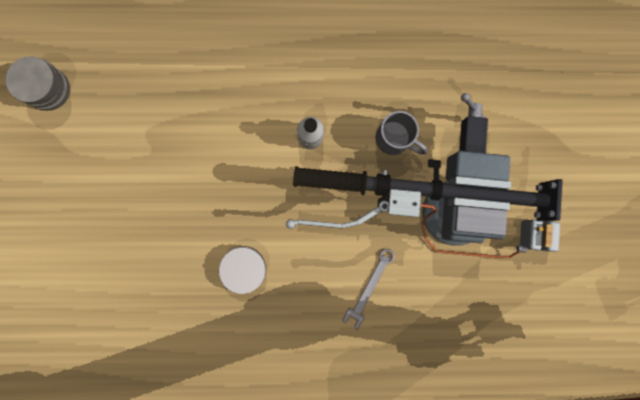

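View pics/wrist0.png

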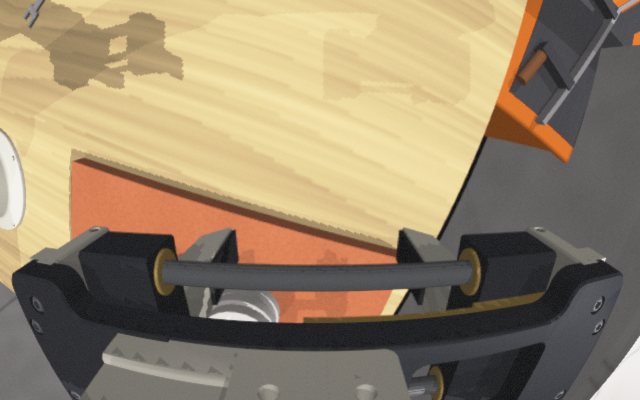

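The top view shows the ball at (292,223), the grip running from (295,177) to (365,183), and the reservoir lid near (405,203). Next I measure these with masks.

```bash
cat > h.py <<'E'
import numpy as np, cv2
from plant import r
def ray(n,u,v):
    i=r.camera_info(n);d=np.array([(u-i['cx'])/i['fx'],(v-i['cy'])/i['fy'],1.]);R=i['R']
    return -R.T@i['t'],R.T@d
def plane(n,u,v,z):
    o,d=ray(n,u,v);return o+d*(z-o[2])/d[2]
def proj(n,X):
    i=r.camera_info(n);c=i['R']@np.array(X)+i['t'];return np.array([i['fx']*c[0]/c[2]+i['cx'],i['fy']*c[1]/c[2]+i['cy']])
def tri(u1,u2):
    o1,d1=ray('side',*u1);o2,d2=ray('top',*u2)
    s=np.linalg.lstsq(np.c_[d1,-d2],o2-o1,rcond=None)[0]
    a,b=o1+s[0]*d1,o2+s[1]*d2;return (a+b)/2,np.linalg.norm(a-b)
E
python3 - <<'E'
from h import *
t=cv2.imread('pics/top0.png'); s=cv2.imread('pics/side0.png')
cv2.imwrite('pics/tc.png',cv2.resize(t[150:270,270:450],None,fx=4.4,fy=4.4,interpolation=cv2.INTER_CUBIC))
cv2.imwrite('pics/sc.png',cv2.resize(s[90:220,260:440],None,fx=4.4,fy=4.4,interpolation=cv2.INTER_CUBIC))
# dark bar mask
g=t.max(2); m=(g<45).astype(np.uint8)
for u in range(294,372,6):
    c=np.where(m[160:205,u])[0]+160; print(u,c.min() if len(c) else None,c.max() if len(c) else None,end=' | ')
hs=cv2.cvtColor(t,cv2.COLOR_BGR2HSV)
m2=((hs[...,1]<60)&(hs[...,2]>110)).astype(np.uint8)
print()
for u in range(286,384,5):
    c=np.where(m2[205:235,u])[0]+205; print(u,c.min() if len(c) else None,c.max() if len(c) else None,end=' | ')
E
```

```text
294 179 184 | 300 169 184 | 306 170 185 | 312 170 186 | 318 171 186 | 324 171 186 | 330 172 187 | 336 172 188 | 342 173 188 | 348 173 189 | 354 174 190 | 360 174 190 | 366 176 188 | 
286 224 224 | 291 219 228 | 296 220 224 | 301 220 224 | 306 220 224 | 311 221 225 | 316 221 225 | 321 222 225 | 326 222 226 | 331 223 226 | 336 223 227 | 341 224 227 | 346 223 227 | 351 222 225 | 356 220 224 | 361 217 223 | 366 214 220 | 371 211 217 | 376 209 214 | 381 205 209 |
```

View pics/tc.png

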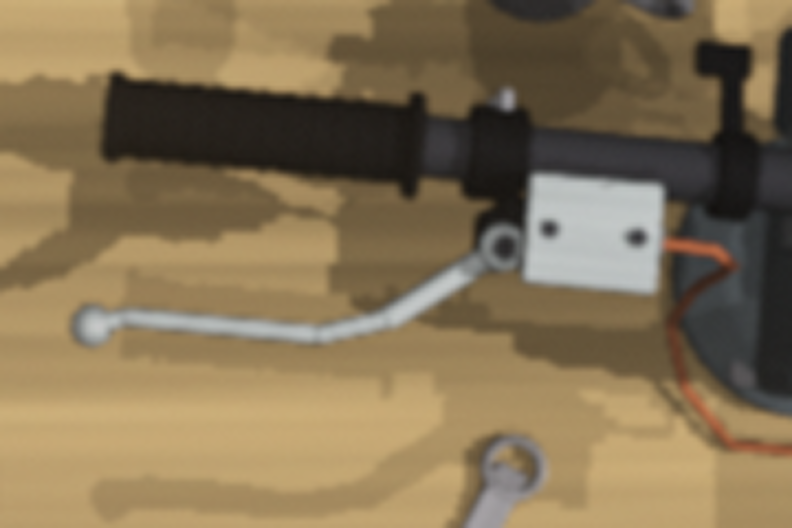

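View pics/sc.png

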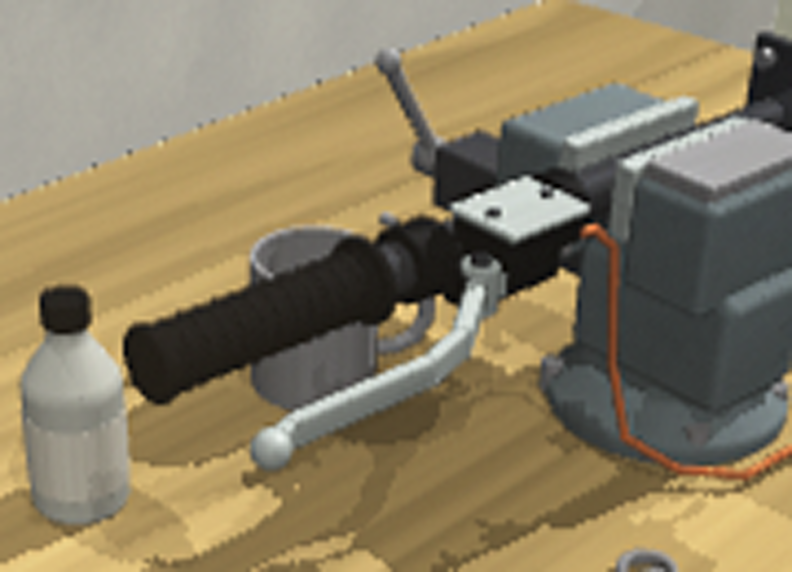

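```bash
python3 - <<'E'
from h import *
np.set_printoptions(precision=4,suppress=True)
B=plane('top',290.8,223.9,.14); print('ball top',B,'tri',tri((321.5,191.6),(290.8,223.9)))
a=plane('top',299,222.0,.148); b=plane('top',336,225.2,.148); print('blade',a,b)
g1=plane('top',300,176.7,.14);g2=plane('top',354,182,.14);print('grip axis',g1,g2)
Y=(g1-g2)[:2];Y/=np.linalg.norm(Y);X=np.array([Y[1],-Y[0]]);print('Y',Y,'yaw',np.degrees(np.arctan2(-Y[0],Y[1])))
Yb=(a-b)[:2];Yb/=np.linalg.norm(Yb);print('blade yaw',np.degrees(np.arctan2(-Yb[0],Yb[1])))
hp=plane('top',384.3,205.9,.150);print('hinge',hp)
O1=B[:2]+.088*X-.072*Y
print('O from ball',O1, 'from hinge',hp[:2]+.04*X+.095*Y, 'axis offset',(O1-g1[:2])@X,'ball from axis',(B[:2]-g1[:2])@X, 'ball-hinge',np.linalg.norm(B[:2]-hp[:2]))
lid=plane('top',270+594/4.4,150+232/4.4,.171);print('lid',lid)
for p in [(297,177)]: print('grip end', (plane('top',294.5,176,.14)[:2]-O1)@Y)
print('samples',plane('top',242,270,.036),'bottle',plane('top',310.5,125,.125),'mug',plane('top',399,130,.085))
# predictions of lever_press
P=O1-.087*X+.030*Y
print('press',P)
s=r.get_state();from scipy.spatial.transform import Rotation as R
print(R.from_quat(s['tcp_rot']).as_matrix())
E
```

```text
ball top [0.5252 0.0916 0.14  ] tri (array([0.5255, 0.0918, 0.1388]), np.float64(0.0005450916777098166))
blade [0.5285 0.0764 0.148 ] [0.5224 0.0091 0.148 ]
grip axis [0.6122 0.0746 0.14  ] [ 0.6021 -0.0253  0.14  ]
Y [0.1007 0.9949] yaw -5.78087136540144
blade yaw -5.194940866947527
hinge [ 0.5571 -0.0793  0.15  ]
O from ball [0.6055 0.0111] from hinge [0.6065 0.0112] axis offset -0.0002656982428284287 ball from axis -0.08826569824282846 ball-hinge 0.1738108833732968
lid [ 0.5616 -0.1129  0.171 ]
grip end 0.07402321657763465
samples [0.4334 0.1948 0.036 ] bottle [0.7124 0.0547 0.125 ] mug [ 0.7113 -0.1212  0.085 ]
press [0.522  0.0497]
[[ 0.3596 -0.9331 -0.0005]
 [-0.9331 -0.3596  0.0014]
 [-0.0015 -0.     -1.    ]]
```

Ball triangulation gives z = 0.139 and ball-to-hinge is 173.8 mm, which matches the given 174. The ball and hinge estimates of the origin agree to 1 mm. I'm taking O = (0.606, 0.011) and yaw −5.5°. Next I work out the transit, with the fingers closed, their backs facing the lever, and the tool x along handle X.

```bash
cat >> h.py <<'E'
from scipy.spatial.transform import Rotation as Ro
np.set_printoptions(precision=4,suppress=True)
O=np.array([.606,.011]);yaw=np.radians(-5.5)
Xh=np.array([np.cos(yaw),np.sin(yaw)]);Yh=np.array([-np.sin(yaw),np.cos(yaw)])
def hw(x,y): return O+x*Xh+y*Yh
def tcp_at(theta,gap,z,half=.019,yl=.125):
    p=np.array([-.047-half-gap,yl]);c,s=np.cos(theta),np.sin(theta)
    q=np.array([c*p[0]+s*p[1],-s*p[0]+c*p[1]])
    w=hw(-.04+q[0],-.095+q[1])
    a=yaw-theta; # tool x direction
    M=np.array([[np.cos(a),np.sin(a),0],[np.sin(a),-np.cos(a),0],[0,0,-1]])
    return np.r_[w,z],Ro.from_matrix(M)
def rel(p,Rt,p0,R0):
    return (R0.inv().apply(p-p0)*1000).round(1),(R0.inv()*Rt).as_rotvec().round(3)
E
python3 - <<'E'
from h import *
s=r.get_state();p0=s['ee_pos'];R0=Ro.from_quat(s['tcp_rot'])
p,Rt=tcp_at(0,.035,.26)
print(p,rel(p,Rt,p0,R0), rel(np.array([.40,-.28,.29]),Rt,p0,R0))
E
```

```text
[0.4685 0.0544 0.26  ] (array([-531.8, -456.8,   32.2]), array([-0.001,  0.001, -1.107])) (array([-244.5, -272.6,    1.8]), array([-0.001,  0.001, -1.107]))
```

Call:
{"api": "send_rows", "payload": {
  "series": [
    {"travel": [-15, -17, 0], "dr": [0, 0, -0.04], "fingers": 0},
    {"travel": [-45, -50, 0], "dr": [0, 0, -0.1], "fingers": 0},
    {"travel": [-80, -90, 0], "dr": [0, 0, -0.18], "fingers": 0},
    {"travel": [-115, -128, 0], "dr": [0, 0, -0.26], "fingers": 0},
    {"travel": [-150, -166, 0], "dr": [0, 0, -0.34], "fingers": 0},
    {"travel": [-185, -205, 0], "dr": [0, 0, -0.42], "fingers": 0},
    {"travel": [-215, -240, 0], "dr": [0, 0, -0.5], "fingers": 0},
    {"travel": [-245, -272, 0], "dr": [0, 0, -0.57], "fingers": 0}
  ],
  "squeeze": 40
}}

```text
clock: 1.15
ee_pos: [0.4, -0.2784, 0.2922]
tcp_rot: [0.951, -0.31, 0.0, 0.0]
wrist_force: [0.2, -0.4, -0.2]
grip_width: 0.0159
```

```bash
python3 - <<'E'
from h import *
s=r.get_state();p0=s['ee_pos'];R0=Ro.from_quat(s['tcp_rot'])
print(s['joints'],s['qd'],p0,s['grip_width'])
p,Rt=tcp_at(0,.035,.26)
print(p,rel(p,Rt,p0,R0))
E
```

```text
[ 1.1824  0.243  -0.718   1.9414  0.1867  1.0233 -0.2488] [-0.3962 -0.0892 -0.3003  0.1471  0.0022 -0.0324 -0.1573] [ 0.4    -0.2784  0.2922] 0.015892898318685296
[0.4685 0.0544 0.26  ] (array([-140.7, -309.3,   32.2]), array([ 0.   , -0.   , -0.534]))
```

Call:
{"api": "send_rows", "payload": {
  "series": [
    {"travel": [-18, -40, 0], "dr": [0, 0, -0.07], "fingers": 0},
    {"travel": [-38, -84, 0], "dr": [0, 0, -0.15], "fingers": 0},
    {"travel": [-60, -132, 0], "dr": [0, 0, -0.23], "fingers": 0},
    {"travel": [-82, -180, 8], "dr": [0, 0, -0.31], "fingers": 0},
    {"travel": [-102, -225, 16], "dr": [0, 0, -0.39], "fingers": 0},
    {"travel": [-122, -268, 24], "dr": [0, 0, -0.46], "fingers": 0},
    {"travel": [-136, -298, 30], "dr": [0, 0, -0.52], "fingers": 0},
    {"travel": [-141, -309, 32], "dr": [0, 0, -0.534], "fingers": 0}
  ]
}}

```text
clock: 2.15
ee_pos: [0.4683, 0.0545, 0.26]
tcp_rot: [0.999, -0.048, -0.0, -0.0]
wrist_force: [0.2, -0.2, 0.8]
grip_width: 0.0006
```

```bash
python3 - <<'E'
from h import *
s=r.get_state();p0=s['ee_pos'];R0=Ro.from_quat(s['tcp_rot'])
print(s['joints'],s['qd'],p0,s['grip_width'],s['wrist_force'])
p,Rt=tcp_at(0,.035,.19)
print(p,rel(p,Rt,p0,R0))
cv2.imwrite('pics/s2.png',r.snapshot('side')[60:260,200:520,::-1]); cv2.imwrite('pics/t2.png',r.snapshot('top')[:,:,::-1])
E
```

```text
[ 0.6587  0.3227 -0.9661  2.0051  0.3199  0.9733 -0.5619] [-0.1961  0.0922  0.026  -0.0467  0.1067  0.0131 -0.1593] [0.4683 0.0545 0.26  ] 0.0006279140756526156 [ 0.2371 -0.1664  0.8333]
[0.4685 0.0544 0.19  ] (array([ 0.3,  0.2, 70. ]), array([-0.001,  0.001,  0.001]))
```

View pics/s2.png

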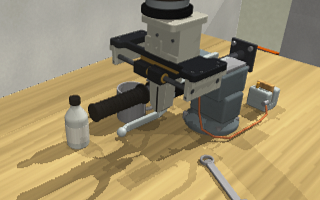

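View pics/t2.png

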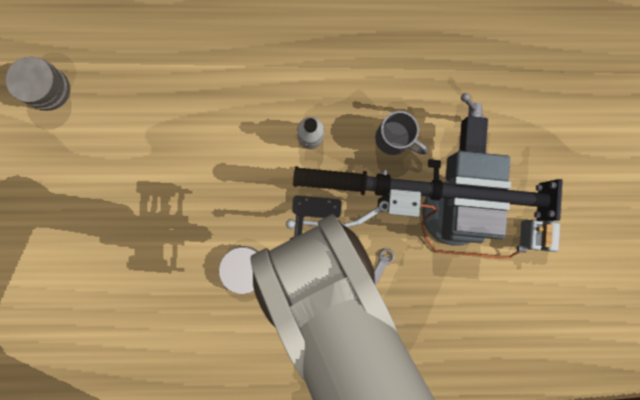

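The side view shows the closed fingers upright just outside the blade, and nothing has been touched. Going down 70 mm puts the fingertips at z ≈ 0.124.

Call:
{"api": "send_rows", "payload": {
  "series": [
    {"travel": [0, 0, 8], "dr": [0, 0, 0], "fingers": 0},
    {"travel": [0, 0, 22], "dr": [0, 0, 0], "fingers": 0},
    {"travel": [0, 0, 38], "dr": [0, 0, 0], "fingers": 0},
    {"travel": [0, 0, 54], "dr": [0, 0, 0], "fingers": 0},
    {"travel": [0, 0, 65], "dr": [0, 0, 0], "fingers": 0},
    {"travel": [0, 0, 70], "dr": [0, 0, 0], "fingers": 0},
    {"travel": [0, 0, 70], "dr": [0, 0, 0], "fingers": 0},
    {"travel": [0, 0, 70], "dr": [0, 0, 0], "fingers": 0}
  ]
}}

```text
clock: 3.25
ee_pos: [0.4689, 0.0526, 0.1906]
tcp_rot: [0.999, -0.049, 0.0, -0.0]
wrist_force: [0.1, -0.5, 0.5]
grip_width: 0.0005
```

```bash
python3 - <<'E'
from h import *
s=r.get_state();p0=s['ee_pos'];R0=Ro.from_quat(s['tcp_rot'])
print(s['joints'],p0,s['wrist_force'])
for th,g in [(0,.01),(0,0),(0.06,0),(.12,0),(.18,0),(.21,0),(.24,0),(.24,-.004)]:
    print(th,g,*rel(*tcp_at(th,g,.19),p0,R0))
cv2.imwrite('pics/s3.png',cv2.resize(r.snapshot('side')[100:230,260:440,::-1],None,fx=4,fy=4))
E
```

```text
[ 0.5714  0.4323 -0.8828  2.0652  0.4489  0.8425 -0.6724] [0.4689 0.0526 0.1906] [ 0.1157 -0.5194  0.4934]
0 0.01 [24.4 -1.8  0.7] [-0.    -0.001 -0.003]
0 0 [34.4 -1.8  0.7] [-0.    -0.001 -0.003]
0.06 0 [42.  -5.5  0.7] [-0.    -0.001  0.057]
0.12 0 [49.9 -8.8  0.7] [-0.    -0.001  0.117]
0.18 0 [ 57.9 -11.7   0.7] [-0.    -0.001  0.177]
0.21 0 [ 61.9 -12.9   0.7] [-0.    -0.001  0.207]
0.24 0 [ 66.  -14.    0.7] [-0.    -0.001  0.237]
0.24 -0.004 [ 69.9 -13.    0.7] [-0.    -0.001  0.237]
```

View pics/s3.png

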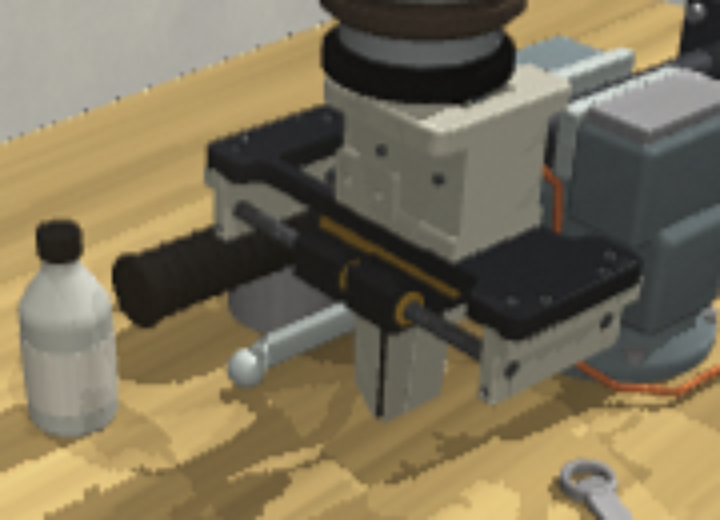

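```bash
python3 - <<'E'
from h import *
p=r.get_state()['ee_pos']
for sx in(-.095,.095):
  for sy in(-.037,.037):
    w=p[:2]+sx*Xh+sy*Yh
    print(sx,sy,[(4*(proj('side',[*w,z])-[260,100])).round() for z in(.17,.19,.21)])
print([(4*(proj('side',[*(p[:2]+a*Xh+b*Yh),.1246])-[260,100])).round() for a,b in [(-.019,.0095),(-.019,-.0095),(.019,.0095)]])
E
```

```text
-0.095 -0.037 [array([627., 390.]), array([634., 349.]), array([641., 306.])]
-0.095 0.037 [array([501., 459.]), array([506., 417.]), array([511., 372.])]
0.095 -0.037 [array([322., 218.]), array([323., 182.]), array([324., 144.])]
0.095 0.037 [array([202., 266.]), array([201., 228.]), array([200., 189.])]
[array([409., 435.]), array([440., 420.]), array([352., 397.])]
```

The body's lower edge projects at z ≈ 0.19 as expected, so it clears the grip top by over 25 mm. Now the first press, following the lever's arc.

Call:
{"api": "send_rows", "payload": {
  "series": [
    {"travel": [12, -1, 0], "dr": [0, 0, 0], "fingers": 0},
    {"travel": [24, -2, 0], "dr": [0, 0, 0], "fingers": 0},
    {"travel": [31, -2, 0], "dr": [0, 0, 0], "fingers": 0},
    {"travel": [37, -3, 0], "dr": [0, 0, 0.02], "fingers": 0},
    {"travel": [42, -5.5, 0], "dr": [0, 0, 0.06], "fingers": 0},
    {"travel": [46, -7, 0], "dr": [0, 0, 0.09], "fingers": 0},
    {"travel": [50, -9, 0], "dr": [0, 0, 0.12], "fingers": 0},
    {"travel": [54, -10, 0], "dr": [0, 0, 0.15], "fingers": 0}
  ]
}}

```text
clock: 4.3
ee_pos: [0.5226, 0.0574, 0.1898]
tcp_rot: [0.992, -0.125, -0.001, 0.0]
wrist_force: [-5.0, 1.4, -0.3]
grip_width: -0.0001
```

```bash
python3 - <<'E'
from h import *
s=r.get_state();p0=s['ee_pos'];R0=Ro.from_quat(s['tcp_rot'])
print(s['joints'],p0,s['wrist_force'],s['grip_width'])
for th,g in [(.15,0),(.18,0),(.21,0),(.24,0),(.24,-.004)]:
    print(th,g,*rel(*tcp_at(th,g,.19),p0,R0))
E
```

```text
[ 0.4831  0.5081 -0.8064  1.9397  0.4675  0.8919 -0.8139] [0.5226 0.0574 0.1898] [-4.9855  1.4035 -0.2616] -0.00013754458878220308
0.15 0 [ 0.8 -0.4 -0.2] [ 0.     0.002 -0.004]
0.18 0 [ 4.6 -2.4 -0.2] [0.    0.002 0.026]
0.21 0 [ 8.4 -4.2 -0.2] [0.    0.002 0.056]
0.24 0 [12.3 -5.9 -0.2] [0.001 0.002 0.086]
0.24 -0.004 [16.3 -5.6 -0.2] [0.001 0.002 0.086]
```

Call:
{"api": "send_rows", "payload": {
  "series": [
    {"travel": [2.5, -1.5, 0], "dr": [0, 0, 0.015], "fingers": 0},
    {"travel": [4.5, -2.5, 0], "dr": [0, 0, 0.03], "fingers": 0},
    {"travel": [6.5, -3.3, 0], "dr": [0, 0, 0.045], "fingers": 0},
    {"travel": [8.5, -4.2, 0], "dr": [0, 0, 0.06], "fingers": 0},
    {"travel": [10, -5, 0], "dr": [0, 0, 0.07], "fingers": 0},
    {"travel": [11, -5.4, 0], "dr": [0, 0, 0.078], "fingers": 0},
    {"travel": [12, -5.8, 0], "dr": [0, 0, 0.085], "fingers": 0},
    {"travel": [12, -5.8, 0], "dr": [0, 0, 0.085], "fingers": 0}
  ]
}}

```text
clock: 5.3
ee_pos: [0.5355, 0.0598, 0.1899]
tcp_rot: [0.986, -0.166, -0.001, 0.0]
wrist_force: [-6.4, 0.6, 1.4]
grip_width: 0.0006
```

Call:
{"api": "send_rows", "payload": {
  "series": [
    {"travel": [0.3, 0, 0], "dr": [0, 0, 0], "fingers": 0},
    {"travel": [0.6, 0, 0], "dr": [0, 0, 0], "fingers": 0},
    {"travel": [0.9, 0, 0], "dr": [0, 0, 0], "fingers": 0},
    {"travel": [1.2, 0, 0], "dr": [0, 0, 0], "fingers": 0},
    {"travel": [1.5, 0, 0], "dr": [0, 0, 0], "fingers": 0},
    {"travel": [1.8, 0, 0], "dr": [0, 0, 0], "fingers": 0},
    {"travel": [2, 0, 0], "dr": [0, 0, 0], "fingers": 0},
    {"travel": [2, 0, 0], "dr": [0, 0, 0], "fingers": 0}
  ]
}}

```text
clock: 6.3
ee_pos: [0.5371, 0.0598, 0.1898]
tcp_rot: [0.986, -0.166, -0.001, -0.0]
wrist_force: [-6.7, 1.7, 1.6]
grip_width: 0.0003
```

```bash
python3 - <<'E'
from h import *
s=r.get_state();p0=s['ee_pos'];R0=Ro.from_quat(s['tcp_rot'])
print(p0,R0.inv().apply(s['wrist_force']),s['grip_width'])
print(*rel(*tcp_at(.24,0,.19),p0,R0))
E
```

```text
[0.5371 0.0598 0.1898] [-6.921   0.6198 -1.5447] 0.00031488439145047834
[-1.1  0.1 -0.2] [0.    0.002 0.002]
```

Call:
{"api": "send_rows", "payload": {
  "series": [
    {"travel": [0.4, 0, 0], "dr": [0, 0, 0], "fingers": 0},
    {"travel": [0.8, 0, 0], "dr": [0, 0, 0], "fingers": 0},
    {"travel": [1.1, 0, 0], "dr": [0, 0, 0], "fingers": 0},
    {"travel": [1.4, 0, 0], "dr": [0, 0, 0], "fingers": 0},
    {"travel": [1.7, 0, 0], "dr": [0, 0, 0], "fingers": 0},
    {"travel": [2, 0, 0], "dr": [0, 0, 0], "fingers": 0},
    {"travel": [2, 0, 0], "dr": [0, 0, 0], "fingers": 0},
    {"travel": [2, 0, 0], "dr": [0, 0, 0], "fingers": 0}
  ]
}}

```text
clock: 7.3
ee_pos: [0.5377, 0.0598, 0.1898]
tcp_rot: [0.986, -0.166, -0.002, 0.0]
wrist_force: [-10.9, 2.8, 6.4]
grip_width: 0.0001
```

```bash
python3 - <<'E'
from h import *
s=r.get_state();p0=s['ee_pos'];R0=Ro.from_quat(s['tcp_rot'])
print(p0,R0.inv().apply(s['wrist_force']),s['grip_width'])
print(*rel(*tcp_at(.24,0,.19),p0,R0))
E
```

```text
[0.5377 0.0598 0.1898] [-11.2703   0.902   -6.3256] 0.00012584221391291888
[-1.7  0.3 -0.2] [0.001 0.005 0.003]
```

It has gone firm: I commanded 2 mm more, it moved 0.6 mm, and the force jumped to 11 N. A little further should give a clear firm press.

Call:
{"api": "send_rows", "payload": {
  "series": [
    {"travel": [0.3, 0, 0], "dr": [0, 0, 0], "fingers": 0},
    {"travel": [0.6, 0, 0], "dr": [0, 0, 0], "fingers": 0},
    {"travel": [0.9, 0, 0], "dr": [0, 0, 0], "fingers": 0},
    {"travel": [1.2, 0, 0], "dr": [0, 0, 0], "fingers": 0},
    {"travel": [1.5, 0, 0], "dr": [0, 0, 0], "fingers": 0},
    {"travel": [1.5, 0, 0], "dr": [0, 0, 0], "fingers": 0},
    {"travel": [1.5, 0, 0], "dr": [0, 0, 0], "fingers": 0},
    {"travel": [1.5, 0, 0], "dr": [0, 0, 0], "fingers": 0}
  ]
}}

```text
clock: 8.3
ee_pos: [0.538, 0.0597, 0.1897]
tcp_rot: [0.986, -0.165, -0.004, 0.0]
wrist_force: [-15.3, 3.3, 8.4]
grip_width: 0.0008
```

```bash
python3 - <<'E'
from h import *
s=r.get_state();p0=s['ee_pos'];R0=Ro.from_quat(s['tcp_rot'])
print(p0,R0.inv().apply(s['wrist_force']),s['grip_width'],s['torque'])
print(*rel(*tcp_at(.24,0,.19),p0,R0))
for th,g in [(.18,0),(.12,0),(.06,0),(0,0),(0,.02)]:
    print(th,g,*rel(*tcp_at(th,g,.19),p0,R0))
a=r.snapshot('top');b=r.snapshot('side')
cv2.imwrite('pics/s4.png',cv2.resize(b[100:230,260:440,::-1],None,fx=4,fy=4))
cv2.imwrite('pics/t4.png',cv2.resize(a[150:270,250:430,::-1],None,fx=4,fy=4))
E
```

```text
[0.538  0.0597 0.1897] [-15.5752   1.8624  -8.2974] 0.0008380792749330613 [ 0.6238  2.8193 -0.0935]
[-2.   0.4 -0.3] [0.002 0.007 0.003]
0.18 0 [-9.4  4.5 -0.2] [ 0.002  0.007 -0.057]
0.12 0 [-16.5   9.1  -0.1] [ 0.002  0.007 -0.117]
0.06 0 [-23.4  14.1  -0.1] [ 0.001  0.007 -0.177]
0 0 [-29.9  19.5  -0. ] [ 0.001  0.007 -0.237]
0 0.02 [-49.3  24.2   0.1] [ 0.001  0.007 -0.237]
```

View pics/s4.png

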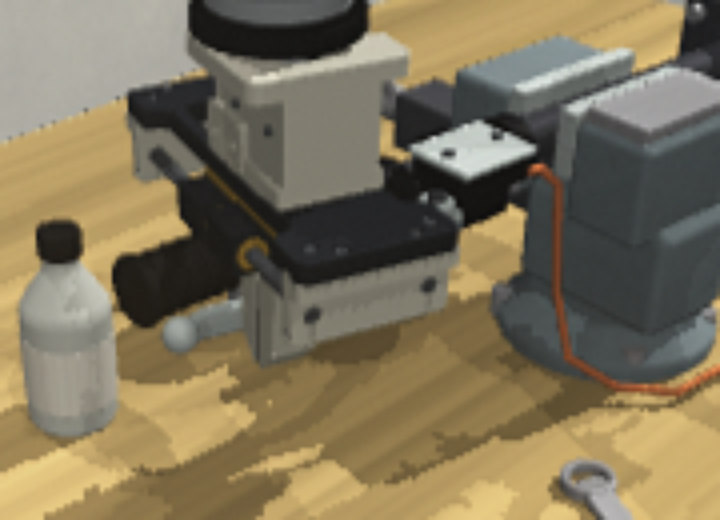

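View pics/t4.png

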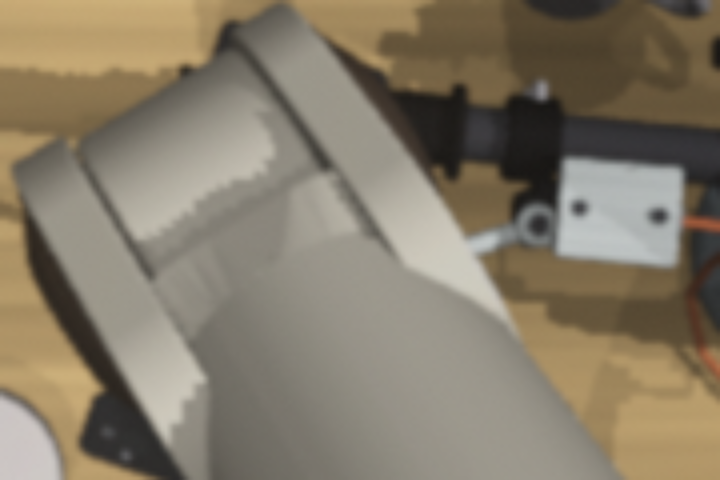

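```bash
python3 - <<'E'
from h import *
def ball(th):
    c,s=np.cos(th),np.sin(th);p=(-.048,.167)
    return np.r_[hw(-.04+c*p[0]+s*p[1],-.095-s*p[0]+c*p[1]),.14]
for th in(0,.2,.22,.24,.26): print(th,proj('side',ball(th)))
b=cv2.imread('pics/s4.png'); print('obs',260+180/4,100+333/4)
E
```

```text
0 [321.996  190.9227]
0.2 [308.087  184.2123]
0.22 [306.8823 183.4816]
0.24 [305.7133 182.7422]
0.26 [304.5801 181.9944]
obs 305.0 183.25
```

With the 0.5 px zero offset removed, the ball's position gives θ ≈ 0.24, so the lever is at its stop at 15.6 N. Now I release right out along the arc.

Call:
{"api": "send_rows", "payload": {
  "series": [
    {"travel": [-5, 2, 0], "dr": [0, 0, -0.02], "fingers": 0},
    {"travel": [-10, 4.5, 0], "dr": [0, 0, -0.057], "fingers": 0},
    {"travel": [-17, 9, 0], "dr": [0, 0, -0.12], "fingers": 0},
    {"travel": [-24, 14, 0], "dr": [0, 0, -0.18], "fingers": 0},
    {"travel": [-31, 19.5, 0], "dr": [0, 0, -0.237], "fingers": 0},
    {"travel": [-41, 22, 0], "dr": [0, 0, -0.237], "fingers": 0},
    {"travel": [-50, 24, 0], "dr": [0, 0, -0.237], "fingers": 0},
    {"travel": [-50, 24, 0], "dr": [0, 0, -0.237], "fingers": 0}
  ]
}}

```text
clock: 9.4
ee_pos: [0.4865, 0.0516, 0.1906]
tcp_rot: [0.999, -0.049, 0.001, 0.0]
wrist_force: [0.9, -0.1, -0.6]
grip_width: 0.0005
```

```bash
python3 - <<'E'
from h import *
s=r.get_state();p0=s['ee_pos'];R0=Ro.from_quat(s['tcp_rot'])
print(p0,R0.inv().apply(s['wrist_force']),s['grip_width'],s['clock'])
for th,g in [(0,.01),(0,0),(0.06,0),(.12,0),(.18,0),(.21,0),(.24,0),(.24,-.0017)]:
    print(th,g,*rel(*tcp_at(th,g,.19),p0,R0))
cv2.imwrite('pics/s5.png',cv2.resize(r.snapshot('side')[100:230,260:440,::-1],None,fx=4,fy=4))
E
```

```text
[0.4865 0.0516 0.1906] [0.9466 0.0281 0.5838] 0.0005167347584715895 9.4
0 0.01 [ 6.9 -1.   0.6] [ 0.    -0.001 -0.001]
0 0 [16.9 -1.   0.6] [ 0.    -0.001 -0.001]
0.06 0 [24.5 -4.8  0.6] [ 0.    -0.001  0.059]
0.12 0 [32.3 -8.   0.6] [ 0.    -0.001  0.119]
0.18 0 [ 40.3 -10.9   0.7] [ 0.    -0.001  0.179]
0.21 0 [ 44.4 -12.1   0.7] [ 0.    -0.001  0.209]
0.24 0 [ 48.5 -13.2   0.7] [ 0.    -0.001  0.239]
0.24 -0.0017 [ 50.1 -12.8   0.7] [ 0.    -0.001  0.239]
```

View pics/s5.png

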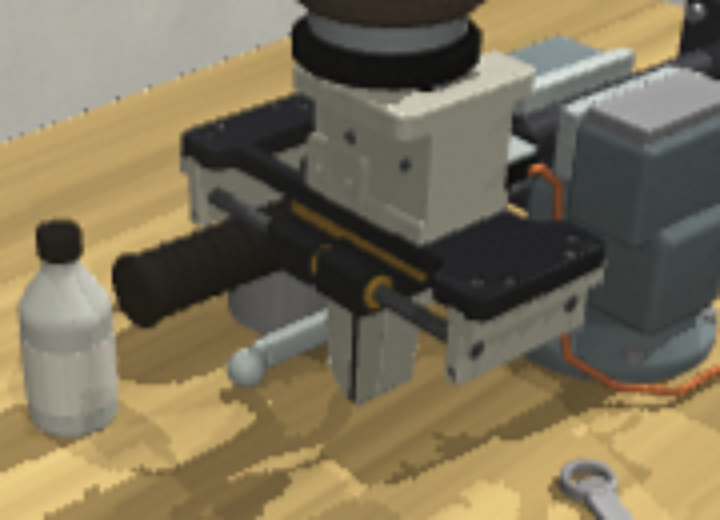

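The ball is back at (247,366), the same as before the press, with no force, so the lever is fully out. Now the second press.

Call:
{"api": "send_rows", "payload": {
  "series": [
    {"travel": [7, -1, 0], "dr": [0, 0, 0], "fingers": 0},
    {"travel": [14, -1, 0], "dr": [0, 0, 0], "fingers": 0},
    {"travel": [20, -3, 0], "dr": [0, 0, 0.02], "fingers": 0},
    {"travel": [25, -5, 0], "dr": [0, 0, 0.06], "fingers": 0},
    {"travel": [29, -6.5, 0], "dr": [0, 0, 0.09], "fingers": 0},
    {"travel": [33, -8, 0], "dr": [0, 0, 0.12], "fingers": 0},
    {"travel": [37, -9.5, 0], "dr": [0, 0, 0.15], "fingers": 0},
    {"travel": [40, -11, 0], "dr": [0, 0, 0.18], "fingers": 0}
  ]
}}

```text
clock: 10.45
ee_pos: [0.5269, 0.0587, 0.1899]
tcp_rot: [0.99, -0.139, -0.001, 0.0]
wrist_force: [-5.4, -0.6, 0.5]
grip_width: 0.0003
```

```bash
python3 - <<'E'
from h import *
s=r.get_state();p0=s['ee_pos'];R0=Ro.from_quat(s['tcp_rot'])
print(p0,R0.inv().apply(s['wrist_force']),s['grip_width'],s['clock'])
for th,g in [(.18,0),(.21,0),(.24,0),(.24,-.002)]:
    print(th,g,*rel(*tcp_at(th,g,.19),p0,R0))
E
```

```text
[0.5269 0.0587 0.1899] [-4.9971  2.0074 -0.4495] 0.00027828069115309716 10.45
0.18 0 [ 0.7 -0.  -0.1] [ 0.001  0.001 -0.003]
0.21 0 [ 4.5 -2.  -0.1] [0.001 0.001 0.027]
0.24 0 [ 8.3 -3.8 -0.1] [0.001 0.001 0.057]
0.24 -0.002 [10.3 -3.7 -0.1] [0.001 0.001 0.057]
```

Call:
{"api": "send_rows", "payload": {
  "series": [
    {"travel": [2, -1, 0], "dr": [0, 0, 0.012], "fingers": 0},
    {"travel": [4, -2, 0], "dr": [0, 0, 0.025], "fingers": 0},
    {"travel": [6, -3, 0], "dr": [0, 0, 0.04], "fingers": 0},
    {"travel": [8, -3.7, 0], "dr": [0, 0, 0.055], "fingers": 0},
    {"travel": [9, -3.8, 0], "dr": [0, 0, 0.057], "fingers": 0},
    {"travel": [9.6, -3.8, 0], "dr": [0, 0, 0.057], "fingers": 0},
    {"travel": [10, -3.8, 0], "dr": [0, 0, 0.057], "fingers": 0},
    {"travel": [10, -3.8, 0], "dr": [0, 0, 0.057], "fingers": 0}
  ]
}}

```text
clock: 11.45
ee_pos: [0.537, 0.0601, 0.1899]
tcp_rot: [0.986, -0.166, -0.001, 0.0]
wrist_force: [-6.2, 1.3, 1.7]
grip_width: 0.0
```

Call:
{"api": "send_rows", "payload": {
  "series": [
    {"travel": [0.5, 0, 0], "dr": [0, 0, 0], "fingers": 0},
    {"travel": [1, 0, 0], "dr": [0, 0, 0], "fingers": 0},
    {"travel": [1.5, 0, 0], "dr": [0, 0, 0], "fingers": 0},
    {"travel": [2, 0, 0], "dr": [0, 0, 0], "fingers": 0},
    {"travel": [2.5, 0, 0], "dr": [0, 0, 0], "fingers": 0},
    {"travel": [3, 0, 0], "dr": [0, 0, 0], "fingers": 0},
    {"travel": [3.5, 0, 0], "dr": [0, 0, 0], "fingers": 0},
    {"travel": [3.5, 0, 0], "dr": [0, 0, 0], "fingers": 0}
  ]
}}

```text
clock: 12.45
ee_pos: [0.5381, 0.0601, 0.1898]
tcp_rot: [0.986, -0.166, -0.003, 0.0]
wrist_force: [-14.7, 2.4, 8.2]
grip_width: 0.0004
```

```bash
python3 - <<'E'
from h import *
s=r.get_state();p0=s['ee_pos'];R0=Ro.from_quat(s['tcp_rot'])
print(p0,R0.inv().apply(s['wrist_force']),s['grip_width'],s['clock'])
cv2.imwrite('pics/s6.png',cv2.resize(r.snapshot('side')[100:230,260:440,::-1],None,fx=4,fy=4))
E
```

```text
[0.5381 0.0601 0.1898] [-14.7208   2.5783  -8.1474] 0.00035517081555750876 12.45
```

View pics/s6.png

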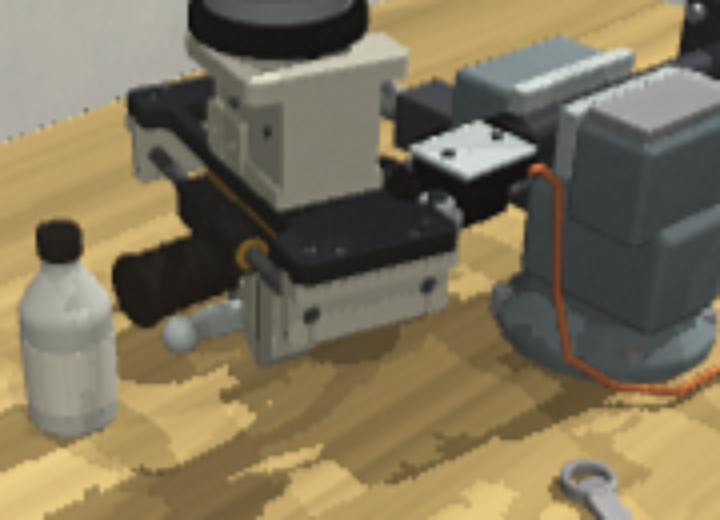

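The ball is at (180,333), the same stop position as in the first press. I hold for one second to confirm the push is steady.

Call:
{"api": "send_rows", "payload": {
  "series": [
    {"travel": [0, 0, 0], "dr": [0, 0, 0], "fingers": 0},
    {"travel": [0, 0, 0], "dr": [0, 0, 0], "fingers": 0},
    {"travel": [0, 0, 0], "dr": [0, 0, 0], "fingers": 0},
    {"travel": [0, 0, 0], "dr": [0, 0, 0], "fingers": 0},
    {"travel": [0, 0, 0], "dr": [0, 0, 0], "fingers": 0},
    {"travel": [0, 0, 0], "dr": [0, 0, 0], "fingers": 0},
    {"travel": [0, 0, 0], "dr": [0, 0, 0], "fingers": 0},
    {"travel": [0, 0, 0], "dr": [0, 0, 0], "fingers": 0}
  ]
}}

```text
clock: 13.5
ee_pos: [0.5381, 0.0601, 0.1898]
tcp_rot: [0.986, -0.166, -0.003, 0.0]
wrist_force: [-14.1, 2.4, 7.7]
grip_width: 0.0005
```

```bash
python3 - <<'E'
from plant import r
print(r.sign_off())
E
```

```text
the job is handed in; nothing more can be done
None
```

I pressed the brake lever in to its stop with the backs of the closed fingers, let it spring fully out, then pressed it to the stop again. I handed in at 13.5 s while still holding it in.

- **First press:** it went firm, and the force square to the blade rose to 15.6 N. The ball's position in the side picture gave a lever angle of about 0.24 rad, which is the stop.
- **Release:** I backed the fingers about 17 mm clear. The ball returned to its starting pixel position and the wrist force fell to about zero.
- **Second press:** the ball came to the same stop position. The force was 14.7 N square to the blade, and during a 1 s hold the horizontal force eased only slightly, to about 14 N, with no movement.

**Off-axis force:** during both presses there was also about 8 N along the fingers. I took this to be friction on the blade from slight arm flex. The total was about 17 N, well under forcing.

**Not touched:** by calculation the gripper body stayed more than 25 mm above the grip, and in the last side picture the bottle and spanner looked unmoved. The arm hid the bench in the top view, so I took no final picture of the mug, stone samples or throttle paddle. The arm's path went nowhere near them.

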